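Set out a sample jar and its slides at the reagent bottles

TASK

Set out the next sample at the two square reagent bottles: stand the squat sample jar midway between them, in line with both, and lay the small slide box flat in front of the jar, on the robot's side of the bottle row, straight out from the row and about 12 cm from the jar, centre to centre, with its long side parallel to the row. Keep the jar upright, set it down rather than dropping it, and leave the two bottles where they are.

Things in the scene. Friction and masses are not known exactly. Their poses are not given: they have to be found in the camera images.
- jar: The squat sample jar, the only wide low one: white plastic, closed, with a white screw lid. Overall 52 mm tall; lid 54 mm in diameter and 18 mm high (from 34 to 52 mm above the bench), body below it 51 mm in diameter; about 90 g. Origin: centre of its underside; z up its axis. It starts upright on the bench, to the robot's right. Bystanders like it, to be left: a jar 46 mm in diameter but 95 mm tall, and two slim vials 34 mm in diameter and 75 mm tall.
- slidebox: The small slide box, a closed grey plastic box lying flat: 86 mm long (its x), 38 mm wide (its y), 30 mm high (z up), about 80 g. Origin: centre of its underside. It starts on the bench to the robot's left. A bystander like it, to be left: a larger grey slide box, 100 by 84 by 34 mm.
- bottle_right: The right-hand one (lower y) of two alike square reagent bottles standing in a row: white plastic, 60 by 60 mm and 105 mm high to the shoulder, 140 mm to the top of its round grey cap (44 mm in diameter), about 450 g, loose. Origin: centre of its underside. Its faces are square to the row: its y axis points along the row to the other bottle, its x axis away from the robot; the row is turned up to 12 degrees from the robot's y.
- bottle_left: The left-hand one (higher y) of the two alike square reagent bottles, same size and axes as the other; the bottles stand 280 mm apart, centre to centre. Origin: centre of its underside.
There are look-alikes about, which are no part of the job. What is shaped like the jar but orange is not meant.

How it is judged:
By the outcome, as a careful person would: the job done as asked, in the order asked, and still so for the second after the job is handed in, with the robot touching nothing.
It also fails if it takes over 61 s, if anything falls off the work surface, if the arm or the gripper's body presses on something with over 40 N, if the wrist force passes 120 N, or if a joint passes its speed limit or range.

ROBOT

A 6-joint arm with a two-finger parallel gripper is mounted at the origin on the work surface. World frame = base frame: x ahead of the robot, y to its left, z up, the work surface at z = 0. Lengths are in m, angles in rad, forces in N, time in s.
With the tool pointing down it reaches from about 0.3 to 0.775 m from the base axis. Payload 14.6 kg.
Tool frame: the origin (TCP) lies midway between the tips of the shut fingers; the grasp point (between the pads) lies 19 mm behind it (hold_point_z is the z of the grasp point in the tool frame, in m); z points along the fingers, y is the direction in which the jaws open and shut (so a half turn about z gives the same grasp; the last joint's range is limited). The gripper opens to 85 mm and grips with 20 to 120 N. Pads are 22 mm wide; open, the fingers measure 114 mm over their backs; the gripper's body (76 mm by 85 mm) begins 54 mm behind the grasp point. The pads swing forward as they close: fully open they stand 13 mm farther back than shut.
Start: joints at [1.219, 0.3, 1.521, -0, 1.321, -0.067], TCP at [0.155, 0.528, 0.231] pointing down, gripper open.
Joint ranges: [-3.03, 3.03], [-0.79, 2.21], [0.23, 2.52], [-1.04, 4.18], [0, 3.07], [-2.55, 2.55]. Speed limits (rad/s): [2.22, 2.22, 2.57, 3.14, 3.14, 3.14].

INTERFACE

Orientations are given as a rotation vector (axis times angle).
In Python, from cell import * gives the robot as it stands.
- The arm moves only by the shell command python3 -m inch 'ROWS' [OPENING] [FORCE]. ROWS is JSON, a list of rows, each a list of 6 numbers: the shift along the tool's x, y, z in m, then the turn, a rotation vector about the tool's x, y, z in rad. A call has 1 to 20 rows; each row is the pose to reach, as a shift and turn from the pose measured when the call began, along the tool's axes at that moment; what a row does not reach only later rows make up. A row lasts 1/12 s, in which the tool goes at most 41.7 mm and 7.16 degrees, less where a joint would pass 70% of its speed; a pose out of reach is approached as far as the arm can. A call with a gripper value outside its range is refused whole. OPENING is the opening, from -1 (shut) to 1 (fully open), set as the call begins (- or left out, the last holds). The fingers move at their own pace and stop on an object; FORCE is the grip in N (left out, the last holds). Time passes only in rows, so rows that repeat a pose let the fingers close. It gives the time, the measured TCP pose, the force and the opening at its end, in the units of the state.
- sense(): the state, without advancing time (a new reading comes with each control period).
- snapshot(name): name is "scene" or "top" or "wrist"; returns a dict with "color" (400x640x3 uint8, red, green, blue), "camera_matrix" (3x3 intrinsics, pixels), "k1" (the pictures are not rectified: a ray, as slopes to the right and down, at radius r is drawn at 1 + k1 r^2 times it, then the intrinsics apply), "cam_to_world" (4x4, takes a point from camera to world coordinates); the wrist camera has in their place "T_tool_cam" (4x4, takes a point from camera to tool coordinates, whose origin is the TCP and whose axes are the flange's). Camera axes: x right, y down, z forward; pixel columns grow to the right and rows downward; lengths in m; the calibration is good to about 2 mm. A picture is of the moment at which its call begins: read the wrist's pose just before it. There is no depth.
- finish_job(): hands the job in, once; it reports no verdict.
Trained networks look in a picture, given as the dict that the camera call returned (one of the last four; its "shot" number tells which), for a name from the list of things; names that differ only in an ending like _2 or _b are one class to them, and where a whole thing is asked for, a point or a joint stands for the part that bears it (a point fixed in the world has none). Each returns a list of dicts, best first, with "score" (0 to 1); they miss things now and then, are a little off and sometimes report something else, mostly with a low value. They report only what shows in the picture. A call takes as long as a camera call. They do not tell look-alikes from the thing itself.
- recognise(picture, name): "rect" ([centre column, centre row, width, height] in pixels, round what is visible of it).
- silhouettes(picture, name): "region" (400x640 bool, what is visible of it) and "rect" ([centre column, centre row, width, height] in pixels, round what is visible of it).
The state is a dict: "t": time; "joint_positions": joint angles; "joint_velocities": joint speeds; "effort": joint torques, N m; "ee_pos": TCP position; "orientation": TCP orientation; "contact_force": force on the tool from outside, world axes, zero at the start; "ft_torque": the same for the moment, N m; "gripper_width": opening from 0.0 (shut) to 1.0 (fully open).
Only numpy, scipy, OpenCV 4.12 (cv2) and the standard library are available. Lean on these libraries where they do the work, as an engineer would, in place of code of your own. Each camera call takes 0.05 s, during which the arm holds its last target. There are 200 camera calls.

## Working session

There is one attempt and no reset: what is moved stays moved. The work goes in short steps, Python scripts to look and compute and a shell command to move; the robot and the scene stay as the last step left them, time stands still between calls to the robot, and variables do not carry over. Pictures are saved under pics/ and viewed, about 8 in all and at most 12, crops included, and the job is handed in when it is done.

```bash
ls; mkdir -p pics
python3 - <<'E'
from cell import *
import cv2,numpy as np
s=sense();print({k:np.round(v,3).tolist() for k,v in s.items()})
for n in("scene","top"):
    p=snapshot(n);cv2.imwrite(f"pics/{n}0.png",p["color"][...,::-1])
    print(n,p["camera_matrix"],p["k1"],np.round(p["cam_to_world"],3))
    for o in("jar","slidebox","bottle_right"):
        print(o,[(round(d["score"],2),np.round(d["rect"]).tolist()) for d in recognise(p,o)])
E
```

```text
pics
{'t': 0.0, 'joint_positions': [1.219, 0.3, 1.522, 0.0, 1.321, -0.067], 'joint_velocities': [-0.001, -0.001, 0.001, 0.0, 0.004, 0.0], 'effort': [0.002, -54.351, -36.179, -0.0, 0.004, 0.0], 'ee_pos': [0.154, 0.528, 0.231], 'orientation': [-0.446, -3.11, 0.002], 'contact_force': [0.166, 0.767, 0.009], 'ft_torque': [-0.007, 0.008, 0.017], 'gripper_width': 1.003}
scene [[395.83118953   0.         322.46913442]
 [  0.         395.83118953 200.05125174]
 [  0.           0.           1.        ]] -0.04420770855683836 [[ 0.466  0.725 -0.508  1.133]
 [ 0.885 -0.372  0.28  -0.383]
 [ 0.014 -0.58  -0.814  1.038]
 [ 0.     0.     0.     1.   ]]
jar [(0.83, [173.0, 270.0, 28.0, 23.0]), (0.74, [216.0, 261.0, 22.0, 22.0]), (0.73, [249.0, 231.0, 18.0, 20.0])]
slidebox [(0.89, [398.0, 148.0, 22.0, 17.0])]
bottle_right [(0.93, [302.0, 247.0, 23.0, 42.0])]
top [[366.1431333    0.         318.84675163]
 [  0.         366.1431333  193.59612407]
 [  0.           0.           1.        ]] 0.02066742841943892 [[-0.009 -0.993  0.12   0.417]
 [-1.     0.011  0.015 -0.06 ]
 [-0.016 -0.12  -0.993  1.182]
 [ 0.     0.     0.     1.   ]]
jar [(0.79, [432.0, 196.0, 19.0, 18.0]), (0.51, [469.0, 204.0, 22.0, 19.0])]
slidebox [(0.6, [216.0, 239.0, 27.0, 28.0])]
bottle_right [(0.64, [363.0, 163.0, 23.0, 27.0])]
```

Run:
```python
import cv2
for n,c in(("top",(120,60,400,220)),("scene",(120,80,400,260))):
    im=cv2.imread(f"pics/{n}0.png");x,y,w,h=c
    cv2.imwrite(f"pics/{n}0c.png",cv2.resize(im[y:y+h,x:x+w],None,fx=2,fy=2,interpolation=cv2.INTER_CUBIC))
```

```text
(no output)
```

View pics/top0c.png

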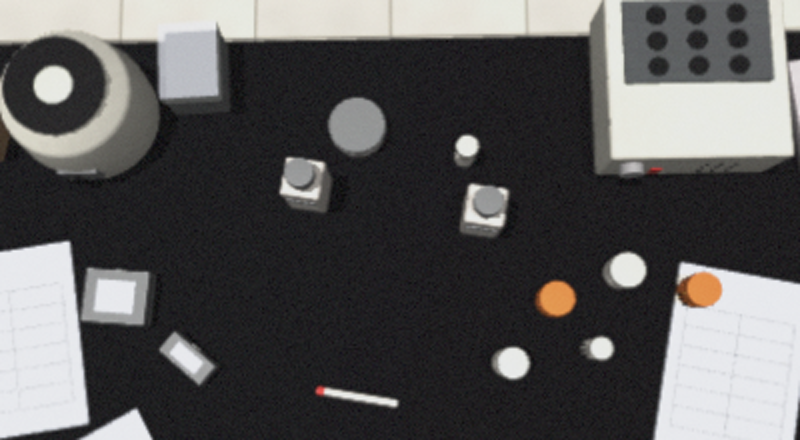

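View pics/scene0c.png

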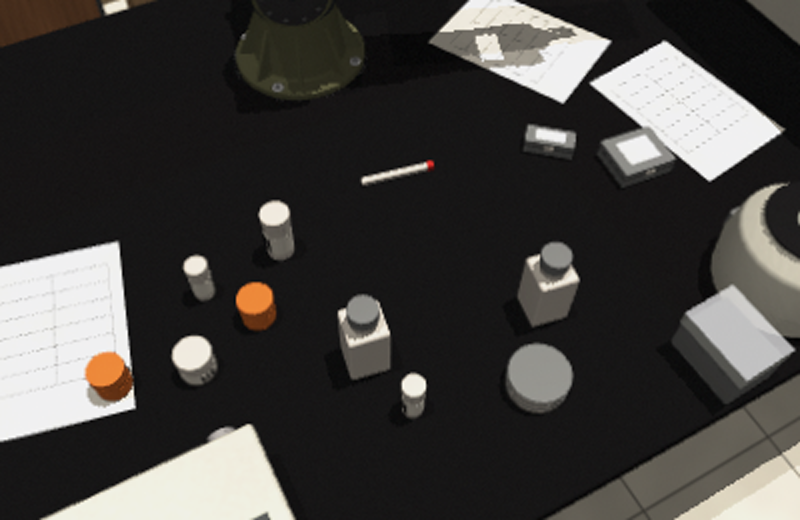

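The top crop shows the jar at about (627,270), the tall jar at (512,362), and the slide box at (187,358). The bottle caps are at (300,174) and (489,202), and there's a pen at (356,397). The scene view agrees. Next I'll measure from both views.

```bash
cat > h.py <<'E'
from cell import *
import cv2,numpy as np
from scipy.spatial.transform import Rotation as R
def cam(p,s=None):
    if "cam_to_world" in p: return p["cam_to_world"]
    T=np.eye(4);T[:3,:3]=R.from_rotvec(s["orientation"]).as_matrix();T[:3,3]=s["ee_pos"]
    return T@p["T_tool_cam"]
def world(p,uv,z,C):
    K=p["camera_matrix"];q=(np.atleast_2d(uv).astype(float)-K[:2,2])/[K[0,0],K[1,1]]
    r=q.copy()
    for _ in range(20): r=q/(1+p["k1"]*(r**2).sum(1,keepdims=True))
    d=np.c_[r,np.ones(len(r))]@C[:3,:3].T
    return (C[:3,3]+d*((z-C[2,3])/d[:,2])[:,None])[:,:2]
def pix(p,X,C):
    c=(np.atleast_2d(X)-C[:3,3])@C[:3,:3];r=c[:,:2]/c[:,2:]
    return r*(1+p["k1"]*(r**2).sum(1,keepdims=True))*p["camera_matrix"][0,0]+p["camera_matrix"][:2,2]
def box(x,y,yaw,L,W,H,n=2):
    g=np.array([[a*L/2,b*W/2,c*H] for a in(-1,1) for b in(-1,1) for c in(0,1)])
    return g@R.from_euler('z',yaw).as_matrix().T+[x,y,0]
def cyl(x,y,r,z0,z1):
    t=np.linspace(0,2*np.pi,40);c=np.c_[x+r*np.cos(t),y+r*np.sin(t)]
    return np.vstack([np.c_[c,0*t+z0],np.c_[c,0*t+z1]])
def fit(views,shape,x0):
    """views: list of (pic,C,mask); minimise 1-IoU of convex-hull silhouettes (4x supersampled)"""
    from scipy.optimize import minimize
    def cost(v):
        e=0
        for p,C,m in views:
            r,c=np.where(m);a,b,w,h=c.min()-15,r.min()-15,np.ptp(c)+31,np.ptp(r)+31
            S=4;M=cv2.resize(m[max(b,0):b+h,max(a,0):a+w].astype(np.uint8),None,fx=S,fy=S,interpolation=0)
            G=np.zeros_like(M)
            for P in shape(v):
                q=(pix(p,P,C)-[max(a,0),max(b,0)]+.5)*S-.5
                cv2.fillConvexPoly(G,cv2.convexHull(np.round(q*16).astype(np.int32)),1,shift=4)
            e+=1-(G&M).sum()/max((G|M).sum(),1)
        return e/len(views)
    s=np.vstack([x0]+[np.array(x0)+d for d in np.diag([.015,.015,.2][:len(x0)])])
    o=minimize(cost,x0,method="Nelder-Mead",options=dict(initial_simplex=s,xatol=1e-4,fatol=1e-4))
    return o.x,o.fun
jar=lambda v:[cyl(v[0],v[1],.027,.034,.052),cyl(v[0],v[1],.0255,0,.034)]
sb=lambda v:[box(*v,.086,.038,.03)]
bot=lambda v:[box(*v,.06,.06,.105),cyl(v[0],v[1],.022,.105,.14)]
E
python3 - <<'E'
from h import *
P={n:snapshot(n) for n in("top","scene")};C={n:cam(P[n]) for n in P}
t=P["top"]
g={}
for n,uv,z in(("jar",(120+627/2,60+270/2),.052),("slidebox",(120+187/2,60+355/2),.03),("bottle_left",(120+150,60+87),.14),("bottle_right",(120+244.5,60+101),.14)):
    g[n]=world(t,uv,z,C["top"])[0]
print("pen",world(t,[(280,255),(318,262)],0,C["top"]).round(3).tolist())
yaw=np.arctan2(*(g["bottle_left"]-g["bottle_right"])*[-1,1]) 
yaw=np.arctan2(-(g["bottle_left"]-g["bottle_right"])[0],(g["bottle_left"]-g["bottle_right"])[1])
print({k:v.round(3).tolist() for k,v in g.items()},"yaw",yaw)
for n,f,z in(("jar",jar,.026),("slidebox",sb,.015),("bottle_left",bot,.07),("bottle_right",bot,.07)):
    V=[]
    for c in P:
        uv=pix(P[c],[*g[n],z],C[c])[0]
        D=[d for d in silhouettes(P[c],n) if np.hypot(*(np.array(d["rect"][:2])-uv))<15]
        if D: V.append((P[c],C[c],D[0]["region"]))
    print(n,len(V),end=' ')
    for W in ([[v] for v in V]+[V] if V else []):
        best=min((fit(W,f,[*g[n]]+([] if n=="jar" else [a])) for a in ([0] if n=="jar" else [yaw] if n[0]=="b" else [.6,2.2,1])),key=lambda r:r[1])
        print(best[0].round(4),round(best[1],3),end=' | ')
    print()
E
```

```text
pen [[0.364, 0.083], [0.341, -0.038]]
{'jar': [0.546, -0.397], 'slidebox': [0.422, 0.288], 'bottle_left': [0.682, 0.097], 'bottle_right': [0.637, -0.177]} yaw -0.1624001839560938
jar 2 [ 0.5484 -0.3992] 0.062 | [ 0.5488 -0.3968] 0.107 | [ 0.5484 -0.398 ] 0.095 | 
slidebox 1 [0.4226 0.2936 0.9069] 0.082 | [0.4226 0.2936 0.9069] 0.082 | 
bottle_left 2 [ 0.6859  0.1001 -0.153 ] 0.096 | [ 0.6895  0.1011 -0.4003] 0.129 | [ 0.6866  0.1008 -0.1991] 0.125 | 
bottle_right 2 [ 0.641  -0.1747 -0.321 ] 0.161 | [ 0.6412 -0.175  -0.2353] 0.112 | [ 0.6416 -0.1752 -0.2509] 0.14 |
```

```bash
cat >> h.py <<'E'
def st():
    s=sense();M=R.from_rotvec(s["orientation"]).as_matrix()
    print("t",round(s["t"],2),"tcp",s["ee_pos"].round(4) if hasattr(s["ee_pos"],"round") else np.round(s["ee_pos"],4),"jawyaw",round(np.arctan2(M[1,1],M[0,1]),4),"tz",M[:,2].round(3),"j",np.round(s["joint_positions"],2),"g",round(s["gripper_width"],3),"F",np.round(s["contact_force"],1))
    return s,M
def go(x,y,z,jaw=None):
    """row to put the TCP at xyz, vertical, with the jaw axis (tool y) heading jaw (mod pi, nearest to j6=0)"""
    s,M=st();p=np.array([x,y,z])-s["ee_pos"]
    now=np.arctan2(M[1,1],M[0,1]);j1=s["joint_positions"][0];j6=s["joint_positions"][5]
    base=now+(np.arctan2(y,x)-j1)-j6   # jaw heading at j6=0 there (sense of j6 irrelevant for choice)
    if jaw is None: jaw=now
    elif jaw=="rad": jaw=base
    else: jaw+=np.pi*np.round((base-jaw)/np.pi)
    N=np.array([[0,0,0],[np.cos(jaw),np.sin(jaw),0],[0,0,-1]]).T;N[:,0]=np.cross(N[:,1],N[:,2])
    d=(jaw-now+np.pi)%(2*np.pi)-np.pi
    print("row",np.r_[M.T@p,R.from_matrix(M.T@N).as_rotvec()].round(4).tolist(),"dyaw",round(d,3))
E
python3 -c "
from h import *
go(.52,-.375,.23,'rad')
print(snapshot('wrist')['T_tool_cam'].round(3))"
```

```text
t 0.9 tcp [0.1545 0.5278 0.2313] jawyaw 1.286 tz [-0. -0. -1.] j [ 1.22  0.3   1.52  0.    1.32 -0.07] g 0.995 F [ 0.1 -0.3 -0.1]
row [-0.6044, -0.7638, 0.0013, -0.0, 0.0, 1.7776] dyaw -1.778
[[-0.    -0.947 -0.32   0.083]
 [ 1.    -0.     0.    -0.001]
 [-0.001 -0.32   0.947 -0.142]
 [ 0.     0.     0.     1.   ]]
```

```bash
r='[-0.604,-0.764,0.001,0,0,1.778]'; python3 -m inch '[[-0.604,-0.764,0.001,0,0,1.778],[-0.604,-0.764,0.001,0,0,1.778],[-0.604,-0.764,0.001,0,0,1.778],[-0.604,-0.764,0.001,0,0,1.778],[-0.604,-0.764,0.001,0,0,1.778],[-0.604,-0.764,0.001,0,0,1.778],[-0.604,-0.764,0.001,0,0,1.778],[-0.604,-0.764,0.001,0,0,1.778],[-0.604,-0.764,0.001,0,0,1.778],[-0.604,-0.764,0.001,0,0,1.778],[-0.604,-0.764,0.001,0,0,1.778],[-0.604,-0.764,0.001,0,0,1.778],[-0.604,-0.764,0.001,0,0,1.778],[-0.604,-0.764,0.001,0,0,1.778],[-0.604,-0.764,0.001,0,0,1.778],[-0.604,-0.764,0.001,0,0,1.778],[-0.604,-0.764,0.001,0,0,1.778],[-0.604,-0.764,0.001,0,0,1.778],[-0.604,-0.764,0.001,0,0,1.778],[-0.604,-0.764,0.001,0,0,1.778]]' 1; python3 -c "
from h import *
go(.52,-.375,.23,'rad')"
```

```text
t: 2.62
ee_pos: [0.4671, -0.247, 0.2304]
orientation: [2.696, 1.613, 0.0]
contact_force: [0.6, 1.1, 0.4]
gripper_width: 1.001
t 2.62 tcp [ 0.4671 -0.247   0.2304] jawyaw -0.4924 tz [ 0. -0. -1.] j [-0.56  0.25  1.58  0.    1.31 -0.06] g 1.001 F [0.6 1.1 0.4]
row [-0.0878, 0.1071, 0.0004, 0.0002, -0.0, 0.0057] dyaw -0.006
```

```bash
python3 -m inch '[[-0.088,0.107,0,0,0,0],[-0.088,0.107,0,0,0,0],[-0.088,0.107,0,0,0,0],[-0.088,0.107,0,0,0,0],[-0.088,0.107,0,0,0,0],[-0.088,0.107,0,0,0,0]]'
cat > look.py <<'E'
from h import *
import sys
def look(things,tag,zs=dict(jar=.026,slidebox=.015,bottle_left=.07,bottle_right=.07)):
    s,_=st();p=snapshot("wrist");C=cam(p,s)
    cv2.imwrite(f"pics/{tag}.png",p["color"][...,::-1])
    for n,g in things.items():
        f=jar if n=="jar" else sb if n=="slidebox" else bot
        uv=pix(p,[*g[:2],zs[n]],C)[0]
        D=silhouettes(p,n);print(n,"expect",uv.round(),[(round(d["score"],2),np.round(d["rect"]).tolist()) for d in D])
        D=[d for d in D if np.hypot(*(np.array(d["rect"][:2])-uv))<45]
        if D: a,e=fit([(p,C,D[0]["region"])],f,list(g));print("  fit",a.round(4),round(e,3))
E
python3 -c "
from look import *
look(dict(jar=[.5484,-.398]),'w1')"
```

```text
t: 3.12
ee_pos: [0.5197, -0.3755, 0.2295]
orientation: [-2.696, -1.611, 0.0]
contact_force: [-0.6, 0.4, -0.3]
gripper_width: 1.001
t 3.12 tcp [ 0.5197 -0.3755  0.2295] jawyaw -0.4933 tz [-0.001  0.001 -1.   ] j [-0.68  0.51  1.24  0.    1.4  -0.19] g 1.001 F [-0.6  0.4 -0.3]
jar expect [357. 168.] [(0.96, [260.0, 90.0, 64.0, 64.0]), (0.85, [360.0, 170.0, 56.0, 61.0]), (0.71, [380.0, 269.0, 53.0, 68.0])]
  fit [ 0.5494 -0.3971] 0.057
```

View pics/w1.png

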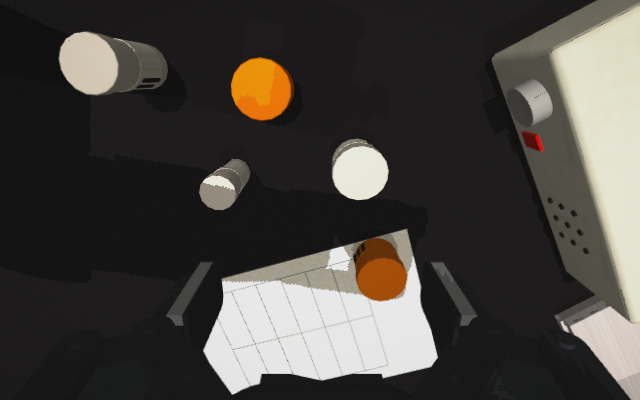

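The jar is the white lid at about (360,170). The orange ones are at (262,90) and (380,269), the vial at (222,185) and the tall jar at (110,63).

```bash
python3 -c "
from h import *
go(.549,-.3975,.018,-.55)"
```

```text
t 3.22 tcp [ 0.5197 -0.3743  0.2305] jawyaw -0.4919 tz [ 0.  0. -1.] j [-0.68  0.51  1.24  0.    1.4  -0.19] g 1.005 F [ 0.8 -0.2 -0.2]
row [-0.0066, 0.0368, 0.2125, 0.0, -0.0002, 0.0581] dyaw -0.058
```

```bash
python3 -m inch '[[-0.007,0.037,0.03,0,0,0],[-0.007,0.037,0.07,0,0,0],[-0.007,0.037,0.11,0,0,0],[-0.007,0.037,0.14,0,0,0],[-0.007,0.037,0.165,0,0,0],[-0.007,0.037,0.185,0,0,0],[-0.007,0.037,0.2,0,0,0],[-0.007,0.037,0.212,0,0,0],[-0.007,0.037,0.212,0,0,0],[-0.007,0.037,0.212,0,0,0]]'; python3 -c "
from h import *
go(.549,-.3975,.018)"; python3 -m inch '[[0,0,0,0,0,0],[0,0,0,0,0,0],[0,0,0,0,0,0],[0,0,0,0,0,0],[0,0,0,0,0,0],[0,0,0,0,0,0],[0,0,0,0,0,0],[0,0,0,0,0,0]]' -1 30;  python3 -c "
from h import *
st()"
```

```text
t: 4.05
ee_pos: [0.5493, -0.3978, 0.0192]
orientation: [2.695, 1.614, 0.001]
contact_force: [-0.5, -0.3, 0.6]
gripper_width: 1.001
t 4.05 tcp [ 0.5493 -0.3978  0.0192] jawyaw -0.4915 tz [ 0.001 -0.    -1.   ] j [-0.68  0.8   1.27  0.    1.07 -0.19] g 1.001 F [-0.5 -0.3  0.6]
row [0.0001, -0.0004, 0.0012, 0.0005, -0.0001, 0.0] dyaw 0.0
t: 4.72
ee_pos: [0.5499, -0.3982, 0.0207]
orientation: [2.693, 1.613, 0.002]
contact_force: [-0.7, 1.4, 6.2]
gripper_width: 0.621
t 4.72 tcp [ 0.5499 -0.3982  0.0207] jawyaw -0.4915 tz [ 0.002 -0.001 -1.   ] j [-0.68  0.8   1.27  0.    1.07 -0.19] g 0.621 F [-0.7  1.4  6.2]
```

```bash
python3 -m inch '[[0,0,-0.01,0,0,0],[0,0,-0.03,0,0,0],[0,0,-0.06,0,0,0],[0,0,-0.1,0,0,0],[0,0,-0.14,0,0,0],[0,0,-0.18,0,0,0],[0,0,-0.22,0,0,0],[0,0,-0.24,0,0,0],[0,0,-0.24,0,0,0]]'; python3 -c "
from h import *
go(.6,-.03,.26,1.407)"
```

```text
t: 5.47
ee_pos: [0.5501, -0.3985, 0.2683]
orientation: [2.685, 1.608, 0.007]
contact_force: [-0.5, -0.8, 0.2]
gripper_width: 0.624
t 5.47 tcp [ 0.5501 -0.3985  0.2683] jawyaw -0.4916 tz [ 0.01  -0.008 -1.   ] j [-0.68  0.57  1.05  0.    1.51 -0.19] g 0.624 F [-0.5 -0.8  0.2]
row [0.3484, -0.13, 0.0059, 0.0064, 0.0132, -1.8986] dyaw 1.899
```

```bash
python3 -m inch '[[0.348,-0.13,0.006,0,0,-1.9],[0.348,-0.13,0.006,0,0,-1.9],[0.348,-0.13,0.006,0,0,-1.9],[0.348,-0.13,0.006,0,0,-1.9],[0.348,-0.13,0.006,0,0,-1.9],[0.348,-0.13,0.006,0,0,-1.9],[0.348,-0.13,0.006,0,0,-1.9],[0.348,-0.13,0.006,0,0,-1.9],[0.348,-0.13,0.006,0,0,-1.9],[0.348,-0.13,0.006,0,0,-1.9],[0.348,-0.13,0.006,0,0,-1.9],[0.348,-0.13,0.006,0,0,-1.9],[0.348,-0.13,0.006,0,0,-1.9],[0.348,-0.13,0.006,0,0,-1.9],[0.348,-0.13,0.006,0,0,-1.9],[0.348,-0.13,0.006,0,0,-1.9],[0.348,-0.13,0.006,0,0,-1.9],[0.348,-0.13,0.006,0,0,-1.9],[0.348,-0.13,0.006,0,0,-1.9]]'; python3 -c "
from look import *
look(dict(bottle_left=[.6865,.1005,-.163],bottle_right=[.641,-.175,-.163]),'w2')"
```

```text
t: 7.05
ee_pos: [0.5997, -0.0303, 0.2599]
orientation: [0.256, 3.121, -0.011]
contact_force: [-0.2, 0.2, -1.3]
gripper_width: 0.623
t 7.05 tcp [ 0.5997 -0.0303  0.2599] jawyaw 1.4069 tz [ 0.01  -0.008 -1.   ] j [-0.11  0.39  1.34 -0.01  1.41 -1.51] g 0.623 F [-0.2  0.2 -1.3]
bottle_left expect [461. 225.] [(0.96, [466.0, 230.0, 99.0, 100.0])]
  fit [ 0.6869  0.0993 -0.0762] 0.065
bottle_right expect [192. 224.] [(0.63, [188.0, 230.0, 100.0, 103.0])]
  fit [ 0.6419 -0.1749 -0.2576] 0.066
```

View pics/w2.png

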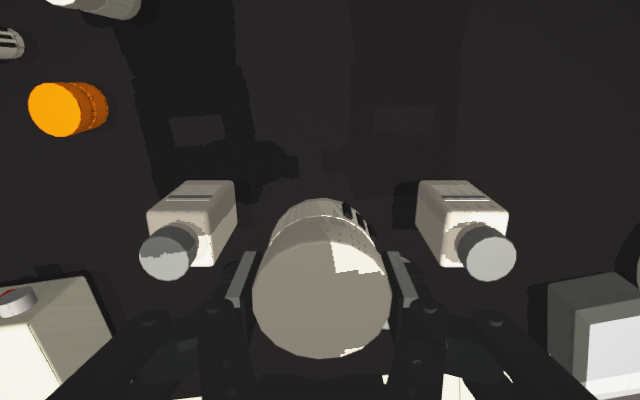

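The bottles fit at (0.687,0.100) and (0.642,-0.175), 0.28 m apart with yaw -0.163, which matches the other views. In the picture they are at (466,230) and (188,230), with the jar upright in the grip at (322,280). The midpoint is (0.664,-0.0375).

```bash
python3 -c "
from h import *
go(.664,-.0375,.04,1.407)"
```

```text
t 7.2 tcp [ 0.5997 -0.0303  0.2599] jawyaw 1.4076 tz [ 0.01  -0.008 -1.   ] j [-0.11  0.39  1.34 -0.01  1.41 -1.52] g 0.621 F [-0.6  0.5  0.4]
row [-0.0622, 0.0047, 0.2205, -0.0061, 0.0109, 0.0007] dyaw -0.001
```

```bash
python3 -m inch '[[-0.03,0.002,0,-0.006,0.011,0],[-0.062,0.005,0.01,-0.006,0.011,0],[-0.062,0.005,0.04,-0.006,0.011,0],[-0.062,0.005,0.08,-0.006,0.011,0],[-0.062,0.005,0.12,-0.006,0.011,0],[-0.062,0.005,0.15,-0.006,0.011,0],[-0.062,0.005,0.18,-0.006,0.011,0],[-0.062,0.005,0.2,-0.006,0.011,0],[-0.062,0.005,0.215,-0.006,0.011,0],[-0.062,0.005,0.22,-0.006,0.011,0],[-0.062,0.005,0.22,-0.006,0.011,0],[-0.062,0.005,0.22,-0.006,0.011,0]]'; python3 -c "
from h import *
go(.664,-.0375,.0212,1.407)
s=sense();p=snapshot('wrist');C=cam(p,s)
for d in silhouettes(p,'jar')[:2]:
    print(d['rect'],d['score'])
    if d['rect'][2]>70:
        z=s['ee_pos'][2]-.0207
        f=lambda v:[P+[0,0,z] for P in jar(v)]
        print(fit([(p,C,d['region'])],f,[.664,-.0375]))
"
```

```text
t: 8.2
ee_pos: [0.6645, -0.0372, 0.0418]
orientation: [0.256, 3.13, -0.0]
contact_force: [-0.5, -0.1, -0.6]
gripper_width: 0.62
t 8.2 tcp [ 0.6645 -0.0372  0.0418] jawyaw 1.4076 tz [ 0.002 -0.    -1.   ] j [-0.11  0.75  1.31 -0.    1.08 -1.52] g 0.62 F [-0.5 -0.1 -0.6]
row [0.0005, -0.0004, 0.0206, -0.0025, 0.0001, -3.141] dyaw 3.141
[322.0, 277.3, 140.4, 162.0] 0.91
(array([ 0.6614895 , -0.03704653]), np.float64(0.05787322189265631))
```

```bash
python3 -m inch '[[-0.001,0,0.006,0,0,0],[-0.001,0,0.011,0,0,0],[-0.001,0,0.015,0,0,0],[-0.001,0,0.018,0,0,0],[-0.001,0,0.019,0,0,0],[-0.001,0,0.02,0,0,0],[-0.001,0,0.0205,0,0,0],[-0.001,0,0.0205,0,0,0],[-0.001,0,0.0205,0,0,0]]'
```

```text
t: 9.05
ee_pos: [0.6658, -0.0374, 0.022]
orientation: [0.256, 3.128, -0.0]
contact_force: [-0.0, -0.0, -1.1]
gripper_width: 0.617
```

```bash
python3 -m inch '[[0,0,0.001,0,0,0],[0,0,0.002,0,0,0],[0,0,0.002,0,0,0],[0,0,0.002,0,0,0],[0,0,0.002,0,0,0]]'
```

```text
t: 9.47
ee_pos: [0.6662, -0.0375, 0.0207]
orientation: [0.256, 3.127, -0.0]
contact_force: [-1.2, 0.1, 5.6]
gripper_width: 0.621
```

```bash
python3 -m inch '[[0,0,0,0,0,0],[0,0,0,0,0,0],[0,0,0,0,0,0],[0,0,0,0,0,0],[0,0,0,0,0,0],[0,0,-0.01,0,0,0],[0,0,-0.03,0,0,0],[0,0,-0.06,0,0,0],[0,0,-0.1,0,0,0],[0,0,-0.14,0,0,0],[0,0,-0.18,0,0,0],[0,0,-0.22,0,0,0],[0.03,0,-0.24,0,0,0],[0.06,0,-0.24,0,0,0],[0.06,0,-0.24,0,0,0]]' 1; python3 -c "
from look import *
look(dict(jar=[.664,-.0375],bottle_left=[.6865,.1005,-.163],bottle_right=[.641,-.175,-.163]),'w3')
go(.40,.27,.24,.907)"
```

```text
t: 10.72
ee_pos: [0.6026, -0.0268, 0.2624]
orientation: [0.255, 3.127, -0.0]
contact_force: [0.8, 0.2, 0.2]
gripper_width: 1.001
t 10.72 tcp [ 0.6026 -0.0268  0.2624] jawyaw 1.4081 tz [ 0.005 -0.    -1.   ] j [-0.11  0.4   1.32 -0.    1.42 -1.51] g 1.001 F [0.8 0.2 0.2]
jar expect [321. 208.] [(0.88, [62.0, 108.0, 79.0, 55.0]), (0.86, [324.0, 210.0, 49.0, 58.0])]
  fit [ 0.6648 -0.0375] 0.053
bottle_left expect [455. 223.] [(0.83, [461.0, 229.0, 98.0, 99.0])]
  fit [ 0.6871  0.0994 -0.0803] 0.07
bottle_right expect [188. 223.] [(0.9, [183.0, 228.0, 101.0, 99.0])]
  fit [ 0.6423 -0.1753 -0.2516] 0.069
t 10.92 tcp [ 0.6065 -0.0277  0.2609] jawyaw 1.4076 tz [ 0.005 -0.001 -1.   ] j [-0.11  0.41  1.31 -0.    1.42 -1.51] g 1.0 F [-0.3  0.3 -0.6]
row [0.2523, 0.2602, 0.0198, -0.0061, 0.0018, -2.641] dyaw 2.641
```

View pics/w3.png

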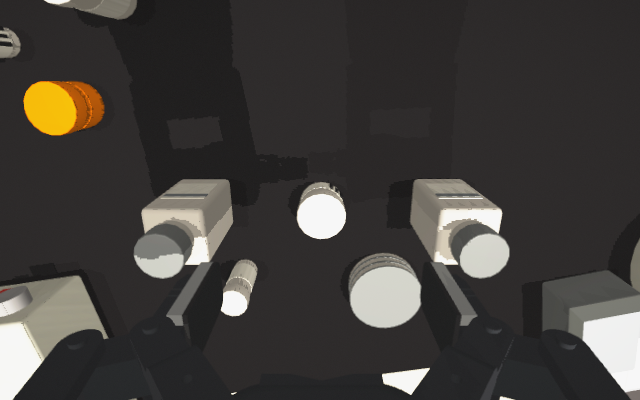

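The white jar at (322,210) stands midway between the bottles, which haven't moved. Now the slide box.

```bash
python3 -c "
from look import *
go(.43,.30,.24,-.664)"
```

```text
t 10.92 tcp [ 0.6065 -0.0277  0.2609] jawyaw 1.4076 tz [ 0.005 -0.001 -1.   ] j [-0.11  0.41  1.31 -0.    1.42 -1.51] g 1.0 F [-0.3  0.3 -0.6]
row [0.2275, 0.2947, 0.0199, -0.0023, 0.0043, -1.07] dyaw 1.07
```

```bash
sed -i 's/base=now+(np.arctan2(y,x)-j1)-j6/base=now+(np.arctan2(y,x)-j1)+j6/' h.py; python3 -c "
from look import *
go(.43,.30,.24,-.664)"
```

```text
t 10.92 tcp [ 0.6065 -0.0277  0.2609] jawyaw 1.4076 tz [ 0.005 -0.001 -1.   ] j [-0.11  0.41  1.31 -0.    1.42 -1.51] g 1.0 F [-0.3  0.3 -0.6]
row [0.2275, 0.2947, 0.0199, 0.005, 0.0027, 2.0716] dyaw -2.072
```

```bash
python3 -m inch '[[0.228,0.295,0.02,0,0,2.072],[0.228,0.295,0.02,0,0,2.072],[0.228,0.295,0.02,0,0,2.072],[0.228,0.295,0.02,0,0,2.072],[0.228,0.295,0.02,0,0,2.072],[0.228,0.295,0.02,0,0,2.072],[0.228,0.295,0.02,0,0,2.072],[0.228,0.295,0.02,0,0,2.072],[0.228,0.295,0.02,0,0,2.072],[0.228,0.295,0.02,0,0,2.072],[0.228,0.295,0.02,0,0,2.072],[0.228,0.295,0.02,0,0,2.072],[0.228,0.295,0.02,0,0,2.072],[0.228,0.295,0.02,0,0,2.072],[0.228,0.295,0.02,0,0,2.072],[0.228,0.295,0.02,0,0,2.072],[0.228,0.295,0.02,0,0,2.072],[0.228,0.295,0.02,0,0,2.072],[0.228,0.295,0.02,0,0,2.072],[0.228,0.295,0.02,0,0,2.072]]'; python3 -c "
from look import *
look(dict(slidebox=[.4226,.2936,.907]),'w4')"
```

```text
t: 12.58
ee_pos: [0.4299, 0.3005, 0.2397]
orientation: [2.82, 1.38, 0.006]
contact_force: [-0.1, -0.3, 0.2]
gripper_width: 1.003
t 12.58 tcp [0.4299 0.3005 0.2397] jawyaw -0.6607 tz [ 0.004 -0.001 -1.   ] j [ 0.54  0.23  1.58 -0.    1.32  1.2 ] g 1.003 F [-0.1 -0.3  0.2]
slidebox expect [319. 167.] [(0.6, [320.0, 169.0, 40.0, 80.0])]
  fit [0.4199 0.2912 0.8663] 0.035
```

View pics/w4.png

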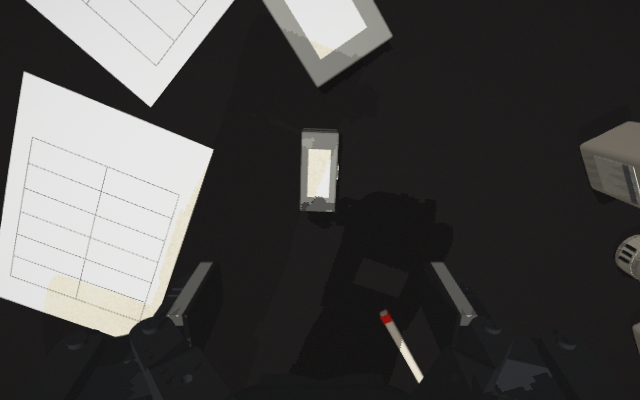

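The slide box is at (320,169), with the larger box at (325,35) and the pen at (400,345), both clear of the fingers.

```bash
python3 -c "
from look import *
go(.4203,.2917,.006,-.696)"
```

```text
t 12.68 tcp [0.4298 0.3004 0.2398] jawyaw -0.6617 tz [ 0.004 -0.001 -1.   ] j [ 0.54  0.23  1.58 -0.    1.32  1.2 ] g 1.001 F [0.3 0.1 0.1]
row [-0.0132, -0.003, 0.2338, 0.0039, -0.0022, 0.0343] dyaw -0.034
```

```bash
python3 -m inch '[[-0.013,-0.003,0.03,0.004,-0.002,0.034],[-0.013,-0.003,0.07,0.004,-0.002,0.034],[-0.013,-0.003,0.11,0.004,-0.002,0.034],[-0.013,-0.003,0.15,0.004,-0.002,0.034],[-0.013,-0.003,0.18,0.004,-0.002,0.034],[-0.013,-0.003,0.2,0.004,-0.002,0.034],[-0.013,-0.003,0.215,0.004,-0.002,0.034],[-0.013,-0.003,0.225,0.004,-0.002,0.034],[-0.013,-0.003,0.231,0.004,-0.002,0.034],[-0.013,-0.003,0.233,0.004,-0.002,0.034],[-0.013,-0.003,0.233,0.004,-0.002,0.034],[-0.013,-0.003,0.233,0.004,-0.002,0.034]]'; python3 -c "
from look import *
go(.4203,.2917,.006,-.696)"; python3 -m inch '[[0,0,0,0,0,0],[0,0,0,0,0,0],[0,0,0,0,0,0],[0,0,0,0,0,0],[0,0,0,0,0,0],[0,0,0,0,0,0],[0,0,0,0,0,0],[0,0,0,0,0,0],[0,0,0,0,0,0],[0,0,0,0,0,0]]' -1 30
```

```text
t: 13.68
ee_pos: [0.4209, 0.2922, 0.0076]
orientation: [-2.845, -1.331, -0.002]
contact_force: [-0.3, -0.3, 0.3]
gripper_width: 0.996
t 13.68 tcp [0.4209 0.2922 0.0076] jawyaw -0.6954 tz [ 0.001  0.001 -1.   ] j [0.54 0.52 1.8  0.   0.82 1.23] g 0.996 F [-0.3 -0.3  0.3]
row [-0.0007, -0.0001, 0.0016, 0.0003, -0.0015, 0.0006] dyaw -0.001
t: 14.52
ee_pos: [0.4211, 0.2923, 0.008]
orientation: [-2.845, -1.332, -0.003]
contact_force: [-1.5, -0.9, 6.0]
gripper_width: 0.436
```

```bash
python3 -m inch '[[0,0,-0.01,0,0,0],[0,0,-0.03,0,0,0],[0,0,-0.06,0,0,0],[0,0,-0.1,0,0,0],[0,0,-0.14,0,0,0],[0,0,-0.18,0,0,0],[0,0,-0.2,0,0,0],[0,0,-0.2,0,0,0]]'; python3 -c "
from look import *
go(.5464,-.0181,.205,-.162)"
```

```text
t: 15.18
ee_pos: [0.4219, 0.2928, 0.2135]
orientation: [-2.844, -1.331, -0.016]
contact_force: [0.9, 0.1, -1.6]
gripper_width: 0.438
t 15.18 tcp [0.4219 0.2928 0.2135] jawyaw -0.6953 tz [ 0.009  0.005 -1.   ] j [0.54 0.23 1.65 0.   1.25 1.23] g 0.438 F [ 0.9  0.1 -1.6]
row [-0.159, 0.2947, 0.0079, 0.0057, -0.0086, -0.5332] dyaw 0.533
```

```bash
python3 -m inch '[[-0.159,0.295,0.008,0.006,-0.009,-0.533],[-0.159,0.295,0.008,0.006,-0.009,-0.533],[-0.159,0.295,0.008,0.006,-0.009,-0.533],[-0.159,0.295,0.008,0.006,-0.009,-0.533],[-0.159,0.295,0.008,0.006,-0.009,-0.533],[-0.159,0.295,0.008,0.006,-0.009,-0.533],[-0.159,0.295,0.008,0.006,-0.009,-0.533],[-0.159,0.295,0.008,0.006,-0.009,-0.533],[-0.159,0.295,0.008,0.006,-0.009,-0.533],[-0.159,0.295,0.008,0.006,-0.009,-0.533],[-0.159,0.295,0.008,0.006,-0.009,-0.533],[-0.159,0.295,0.008,0.006,-0.009,-0.533]]'; python3 -c "
from look import *
go(.5464,-.0181,.03,-.162)
s=sense();p=snapshot('wrist');C=cam(p,s);cv2.imwrite('pics/w5.png',p['color'][...,::-1])
for d in silhouettes(p,'slidebox')[:2]:
    print(d['rect'],d['score'])
    z=s['ee_pos'][2]-.0078
    f=lambda v:[P+[0,0,z] for P in sb(v)]
    print(fit([(p,C,d['region'])],f,[.546,-.018,1.409]))
"
```

```text
t: 16.18
ee_pos: [0.5461, -0.0177, 0.2044]
orientation: [-2.393, -2.034, 0.002]
contact_force: [-0.2, -1.3, -1.2]
gripper_width: 0.433
t 16.18 tcp [ 0.5461 -0.0177  0.2044] jawyaw -0.1621 tz [-0.002  0.    -1.   ] j [-0.1   0.32  1.56 -0.    1.26  0.06] g 0.433 F [-0.2 -1.3 -1.2]
row [-0.0003, 0.0006, 0.1744, -0.0016, 0.0002, -0.0001] dyaw 0.0
```

View pics/w5.png

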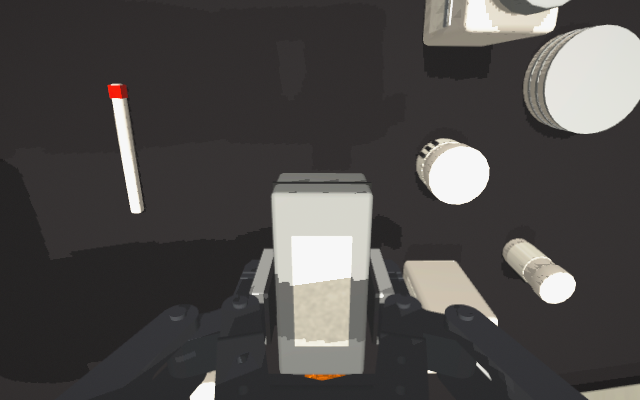

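The box sits square in the grip, with its top corners at about (272,193), (372,193), (368,373) and (280,373). I'll use those to get its offset from the TCP.

```bash
python3 -c "
from look import *
s,M=st();p=snapshot('wrist');C=cam(p,s)
w=world(p,[(272,193),(372,193),(280,373),(368,373)],s['ee_pos'][2]+.0222,C)
print(w.round(4),(w-s['ee_pos'][:2])@M[:2,:2])
"
python3 -m inch '[[0,0.001,0.03,0,0,0],[0,0.001,0.06,0,0,0],[0,0.001,0.09,0,0,0],[0,0.001,0.12,0,0,0],[0,0.001,0.15,0,0,0],[0,0.001,0.17,0,0,0],[0,0.001,0.18,0,0,0],[0,0.001,0.184,0,0,0],[0,0.001,0.184,0,0,0],[0,0.001,0.184,0,0,0]]'; python3 -c "
from look import *
go(.5464,-.0181,.008,-.162)"
```

```text
t 16.28 tcp [ 0.5463 -0.0172  0.2049] jawyaw -0.1609 tz [-0.001 -0.    -1.   ] j [-0.1   0.32  1.56 -0.    1.26  0.06] g 0.44 F [-0.5 -0.5 -1.9]
[[ 0.5347  0.0268]
 [ 0.5704  0.021 ]
 [ 0.5209 -0.0557]
 [ 0.5592 -0.0619]] [[ 0.04156347 -0.01852374]
 [ 0.04155431  0.01763892]
 [-0.04203713 -0.01891915]
 [-0.04205659  0.01987667]]
t: 17.17
ee_pos: [0.5479, -0.0172, 0.0222]
orientation: [2.392, 2.036, 0.001]
contact_force: [-0.0, 0.6, -1.2]
gripper_width: 0.44
t 17.17 tcp [ 0.5479 -0.0172  0.0222] jawyaw -0.1605 tz [ 0.001 -0.    -1.   ] j [-0.1   0.56  1.69 -0.    0.89  0.06] g 0.44 F [-0.   0.6 -1.2]
row [-0.0011, -0.0014, 0.0142, 0.0012, 0.0001, 0.0015] dyaw -0.002
```

```bash
python3 -m inch '[[-0.001,-0.001,0.005,0,0,0],[-0.001,-0.001,0.009,0,0,0],[-0.001,-0.001,0.012,0,0,0],[-0.001,-0.001,0.013,0,0,0],[-0.001,-0.001,0.014,0,0,0],[-0.001,-0.001,0.015,0,0,0],[-0.001,-0.001,0.0155,0,0,0],[-0.001,-0.001,0.0155,0,0,0]]'
```

```text
t: 17.83
ee_pos: [0.5469, -0.0181, 0.008]
orientation: [2.391, 2.036, 0.001]
contact_force: [-10.1, 0.6, 18.2]
gripper_width: 0.437
```

```bash
python3 -m inch '[[0,0,-0.001,0,0,0],[0,0,-0.001,0,0,0],[0,0,-0.001,0,0,0],[0,0,-0.001,0,0,0],[0,0,-0.001,0,0,0],[0,0,-0.001,0,0,0],[0,0,-0.01,0,0,0],[0,0,-0.03,0,0,0],[0,0,-0.06,0,0,0],[0,0,-0.1,0,0,0],[0,0,-0.14,0,0,0],[0,0,-0.18,0,0,0],[0,0,-0.22,0,0,0],[0,0,-0.25,0,0,0],[0,0,-0.25,0,0,0],[0,0,-0.25,0,0,0]]' 1; python3 -c "
from look import *
look(dict(jar=[.6648,-.0375],slidebox=[.5464,-.0181,1.409]),'w6')
go(.45,.2,.27)"
```

```text
t: 19.17
ee_pos: [0.5468, -0.018, 0.2601]
orientation: [2.389, 2.034, 0.005]
contact_force: [-0.1, 0.6, -0.9]
gripper_width: 1.0
t 19.17 tcp [ 0.5468 -0.018   0.2601] jawyaw -0.1604 tz [ 0.005 -0.001 -1.   ] j [-0.1   0.27  1.49 -0.    1.37  0.06] g 1.0 F [-0.1  0.6 -0.9]
jar expect [429. 156.] [(0.78, [324.0, 353.0, 39.0, 52.0]), (0.57, [433.0, 159.0, 58.0, 59.0])]
  fit [ 0.6644 -0.0376] 0.041
slidebox expect [320. 153.] [(0.7, [322.0, 154.0, 37.0, 82.0])]
  fit [ 0.5464 -0.0188  1.4058] 0.027
t 19.32 tcp [ 0.5461 -0.0179  0.2569] jawyaw -0.1603 tz [-0.001 -0.    -1.   ] j [-0.1   0.27  1.49 -0.    1.37  0.06] g 1.0 F [ 0.4 -0.2 -0.4]
row [0.1998, -0.1296, -0.0131, -0.0009, 0.0003, 0.0] dyaw 0.0
```

View pics/w6.png

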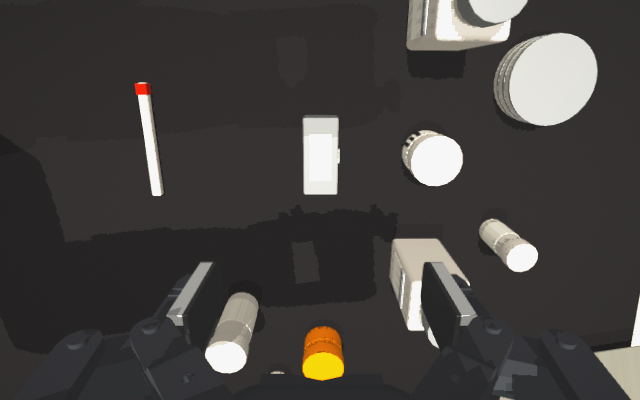

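The final view shows the box flat at (320,154) and the jar upright at (433,158), in line out from the row, and the gripper is clear of everything. I'll hand it in.

```bash
python3 -c "
from cell import *
print(finish_job())"
```

```text
the job is handed in; nothing more can be done
None
```

I stood the jar between the two bottles first, then laid the slide box flat in front of it, and handed the job in at about 19.3 s with the gripper open and 0.26 m up.

- **Jar:** upright at (0.664, -0.038). The midpoint I measured between the bottles is (0.665, -0.038), so it is within about 1 mm. I set it down at about 6 N before letting go.
- **Slide box:** at (0.546, -0.019), about 119.5 mm from the jar and straight out from the row on the robot's side. Its long side is within about 0.3° of parallel to the row. It touched down at about 18 N, harder than the jar but within the 40 N limit.
- **Bottles:** they had not moved when I measured them after placing the jar. I did not measure them again after placing the box, but the arm stayed well away from them.

**Disagreements:** the yaw fitted to each bottle alone was off by up to about 5° and the two disagreed, so I took the row direction from the line between their centres. The fit of the jar while it was held read about 3 mm nearer the robot than the tool position. I allowed 1 mm for that, and the check after release showed the jar on target. The network did not find the box while it was held, so I used its corners in the picture instead.

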